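# Set the marver pad in its fence corner with running clearance

## Robot

A 6-joint arm with a two-finger parallel gripper is mounted at the origin on the work surface. World frame = base frame: x ahead of the robot, y to its left, z up, the work surface at z = 0. Lengths are in m, angles in rad, forces in N, time in s.
With the tool pointing down it reaches from about 0.25 to 0.775 m from the base axis. Payload 4 kg.
Tool frame: the origin (TCP) lies at the very end of the fingers, on their centre line; the grasp point (between the pads) lies 19 mm behind it; z points along the fingers, y is the direction in which the jaws open and shut (so a half turn about z gives the same grasp; the last joint's range is limited). The gripper opens to 94 mm and grips with 3 to 60 N. Pads are 16 mm wide; open, the fingers measure 119 mm over their backs; the gripper's body (75 mm by 177 mm) begins 78 mm behind the grasp point.
Start: joints at [-1.288, 0.087, 1.371, -0, 1.684, -0.103], TCP at [0.207, -0.51, 0.206] pointing down, gripper open.
Joint ranges: [-3.1, 3.1], [-0.76, 2.03], [0.27, 2.55], [-1.08, 4.22], [0.17, 2.65], [-2.57, 2.57]. Speed limits (rad/s): [2.79, 2.79, 3.14, 3.14, 3.14, 3.14].

## Interface

Orientations are given as [roll, pitch, yaw] about the fixed x, y, z axes, in that order (R = Rz(yaw) Ry(pitch) Rx(roll)).
In Python, from bench import robot, cams, models gives the robot as it stands.
- The arm moves only by the tool step_arm, never from a script. Its argument "series" is a list of rows, each a list of 5 numbers: the gripper command: -1 is shut, 1 is fully open, values between are in proportion, then the shift along the tool's x, y, z in mm, then the turn about the tool's z in degrees. A call has 1 to 20 rows; each row is the pose to reach, as a shift and turn from the pose commanded when the call began, along the tool's axes at that moment; what a row does not reach only later rows make up. A row lasts 1/8 s, in which the tool goes at most 62.5 mm and 10.7 degrees, less where a joint would pass 70% of its speed; a pose out of reach is approached as far as the arm can. A call with a gripper value outside its range is refused whole. The fingers move at their own pace and stop on an object; the grip force is fixed at half the most. Time passes only in rows, so rows that repeat a pose let the fingers close. It gives the time, the measured TCP pose, the force and the opening at its end, in the units of the state.
- robot.get_obs(): the state, without advancing time (a new reading comes with each control period).
- cams.snapshot(name): name is "scene" or "top" or "wrist"; returns a dict with "pixels" (400x640x3 uint8, red, green, blue), "fov_y" (degrees; the focal length in pixels is half the picture's height over the tangent of half this angle, whatever the lens; pixels are square), "cx", "cy" (the principal point, pixels), "R" (3x3) and "t" (3): a world point X has camera coordinates R X + t. Camera axes: x right, y down, z forward; pixel columns grow to the right and rows downward; lengths in m; the calibration is good to about 2 mm. A picture is of the moment at which its call begins. There is no depth.
- robot.close_job(): hands the job in, once; it reports no verdict.
Trained networks look in a picture, given as the dict that the camera call returned (one of the last four; its "shot" number tells which), for a name from the list of things; names that differ only in an ending like _2 or _b are one class to them, and where a whole thing is asked for, a point or a joint stands for the part that bears it (a point fixed in the world has none). Each returns a list of dicts, best first, with "p" (0 to 1); they miss things now and then, are a little off and sometimes report something else, mostly with a low value. They report only what shows in the picture. A call takes as long as a camera call.
- models.find_in(picture, label): "position" ([x, y, z] in m, in world coordinates, good to about 4 mm: the middle of the surface that is visible of it).
- models.pinpoint(picture, label): "position" ([x, y, z] in m, in world coordinates, good to about 4 mm: a listed point, or the origin of a listed thing).
The state is a dict: "time": time; "joint_positions": joint angles; "qvel": joint speeds; "joint_torque": joint torques, N m; "tool_pos": TCP position; "ee_rot": TCP orientation; "wrist_force": force on the tool from outside, world axes, zero at the start; "wrist_torque": the same for the moment, N m; "width": finger opening in m.
Only numpy, scipy, OpenCV 4.12 (cv2) and the standard library are available. Lean on these libraries where they do the work, as an engineer would, in place of code of your own. Each camera call takes 0.05 s, during which the arm holds its last target. There are 200 camera calls.

## Task

Push the dark graphite pad square and flush into the corner of the wooden fences on the bench jig. Then turn the winged thumbscrew above it clockwise until it seats, and back it off a quarter turn so that the pad has room to expand when hot. Finish still gripping the wing there, holding the screw steady, with the pad still flush; leave the other things on the bench alone.

Things in the scene. Friction and masses are not known exactly. Their poses are not given: they have to be found in the camera images.
- jig: Fixed plywood jig board 315 x 250 x 18 mm on the bench. Frame: x, y along the board, z up, origin on its underside, at bench height; board spans x -160 to +155, y -140 to +110 mm. Two light wooden fences 14 mm high stand on its top (z 18 to 32): one along y, inner face at x = +100 (y -120 to +95); one along x, inner face at y = +75 (x -120 to +100).
- corner (a point): The fence corner: where the inner faces of the two fences meet the board top (jig x +100, y +75, z +18 mm); axes as the jig's. The pad goes to its -x, -y side.
- clamp (a point): Point on the thumbscrew's vertical axis at the top of the aluminium clamp arm: jig x +55, y +45, z +66 mm; axes as the jig's. The arm is 32 mm wide, z 50 to 66 mm, and comes from a post behind the far fence (jig x 123 to 151, same height) towards -x along jig y = +45, ending at x = +35 mm.
- pad: Loose, slippery dark graphite pad, 130 (its x) x 100 (its y) x 18 mm, 0.3 to 0.55 kg, flat on the jig board; origin at the centre of its underside. It starts 20 to 50 mm short of each fence, turned up to 0.2 rad from the jig. Flush, its origin is at jig x +35, y +25, z +18 mm, axes as the jig's. Push it on its -x and -y edges with closed fingers, clear of the clamp's wing.
- wing: Upright flat steel wing of the thumbscrew: 40 mm long along its x, 12 mm thick along its y, z 2 to 28 mm above its origin, so 74 to 100 mm above the bench. Origin on the screw axis, 72 mm above the bench; z up. Pinch it from above across its 12 mm thickness. It turns with the screw and does not rise or sink.
- screw (a joint): Thumbscrew angle (rad), grows clockwise seen from above. 3.2 = seated: hard stop, its round foot under the clamp arm pressing on the pad. Starts at 0.9 to 1.9, foot 1.4 to 2.7 mm clear of the pad. A quarter turn back from the stop is 1.63. About 0.1 N m to turn; stays where left. Wing yaw = jig yaw minus this value.
- frit_jar: Bystander: glass jar, 60 mm wide, 75 mm high; origin under its centre.
- bowl: Bystander: steel bowl, 100 mm wide, 35 mm high; origin under its centre.
- paddle: Bystander: wooden-handled spatula lying on the bench.
- wax_puck: Bystander: cork-brown puck, 50 mm wide, 26 mm high; origin under its centre.

How it is judged:
On the way, in this order (a step that is already met when the one before it is completed fails the run):
1. the pad lies square and flush against both fences (x of pad in the frame of jig between 0.0325 and 0.0375 m and y of pad in the frame of jig between 0.0225 and 0.0275 m and z of pad in the frame of jig below 0.0205 m and angle between the x axis of pad and the x axis of jig, either way round below 0.025 rad), for 0.2 s.
2. the thumbscrew is seated (within 0.1 rad of its stop) on the flush pad (all of step 1 and value of joint screw above 3.1 rad), for 0.1 s.
3. the thumbscrew is backed off a quarter turn and held (all of step 1 and value of joint screw between 1.33 and 1.93 rad and contact force between the fingers and wing above 5 N), for 0.3 s.
At the end, for the whole second after the job is handed in: The thumbscrew stands a quarter turn (1.57 rad, within 0.3) back from its stop, at rest, with the fingers gripping its wing (over 5 N); the pad lies flat on the board within 2.5 mm of its place against both fences and within 0.025 rad of square (all of step 3 and velocity of joint screw between -0.05 and 0.05 rad/s and linear speed of pad below 0.01 m/s); the arm keeps its last pose, push and grip.
It fails at once if a bystander is moved by more than 20 mm (distance of any of frit_jar, bowl, paddle, wax_puck from where it was at the start of the episode above 0.02 m).
It also fails if it takes over 72 s, if anything falls off the work surface, if the arm or the gripper's body presses on something with over 40 N, if the wrist force passes 120 N, or if a joint passes its speed limit or range.

## Working session

There is one attempt and no reset: what is moved stays moved. The work goes in short steps, Python scripts to look and compute and a tool call to move; the robot and the scene stay as the last step left them, time stands still between calls to the robot, and variables do not carry over. Pictures are saved under pics/ and viewed, about 8 in all and at most 12, crops included, and the job is handed in when it is done.

Besides the shell and the picture viewer there is one more tool, called as a command line: name --pt "numbers of a row" for each row, then --argument value for the rest. step_arm: Moves the arm, as the interface text tells. Its arguments: {"type":"object","properties":{"series":{"type":"array","items":{"type":"array","items":{"type":"number"}}}},"required":["series"]}

```bash
mkdir -p pics; cat > h.py <<'E'
import numpy as np, cv2
from bench import robot, cams, models
def snap(n,f=None):
    s=cams.snapshot(n)
    if f: cv2.imwrite('pics/'+f,s['pixels'][:,:,::-1])
    return s
def K(s):
    f=200/np.tan(np.radians(s['fov_y'])/2); return f
def proj(s,P):
    c=np.atleast_2d(P)@np.array(s['R']).T+s['t']; return c[:,:2]/c[:,2:]*K(s)+[s['cx'],s['cy']]
def unproj(s,uv,z):
    uv=np.atleast_2d(uv).astype(float); R=np.array(s['R']); d=np.c_[(uv-[s['cx'],s['cy']])/K(s),np.ones(len(uv))]@R
    o=-R.T@s['t']; return o+d*((z-o[2])/d[:,2])[:,None]
E
python3 - <<'E'
from h import *
o=robot.get_obs(); print(o['time'],o['tool_pos'],o['ee_rot'],o['width'])
for n in('top','scene'):
    s=snap(n,n+'0.png'); print(n,s['fov_y'],np.round(-np.array(s['R']).T@s['t'],3))
    for l in('jig','corner','clamp','pad','wing','frit_jar','bowl','paddle','wax_puck'):
        r=models.pinpoint(s,l)[:1]; print(l,[(np.round(q['position'],3),round(q['p'],2)) for q in r])
E
```

```text
0.0 [ 0.20681857 -0.50906074  0.20432862] [-3.13945085e+00 -2.25514225e-04  3.85819628e-01] 0.09376699534604434
top 45.60794126864288 [ 0.381 -0.     1.135]
jig [(array([ 0.583, -0.017,  0.001]), 0.57)]
corner [(array([0.675, 0.064, 0.022]), 0.72)]
clamp [(array([0.634, 0.031, 0.065]), 0.94)]
pad [(array([ 0.601, -0.035,  0.014]), 0.68)]
wing [(array([0.634, 0.03 , 0.07 ]), 0.47)]
frit_jar [(array([ 0.557,  0.207, -0.002]), 0.57)]
bowl [(array([ 0.71 , -0.22 ,  0.002]), 0.97)]
paddle [(array([ 0.538, -0.321, -0.001]), 0.76)]
wax_puck [(array([ 0.654,  0.172, -0.001]), 0.62)]
scene 44.90815437957239 [1.31  0.656 0.692]
jig [(array([ 0.585, -0.019,  0.003]), 0.94)]
corner [(array([0.675, 0.064, 0.015]), 0.66)]
clamp [(array([0.629, 0.034, 0.066]), 0.69)]
pad [(array([ 0.598, -0.037,  0.015]), 0.87)]
wing [(array([0.629, 0.034, 0.07 ]), 0.55)]
frit_jar [(array([ 0.554,  0.213, -0.001]), 0.77)]
bowl []
paddle [(array([ 0.535, -0.318, -0.   ]), 0.84)]
wax_puck [(array([ 0.655,  0.176, -0.002]), 0.57)]
```

View pics/top0.png

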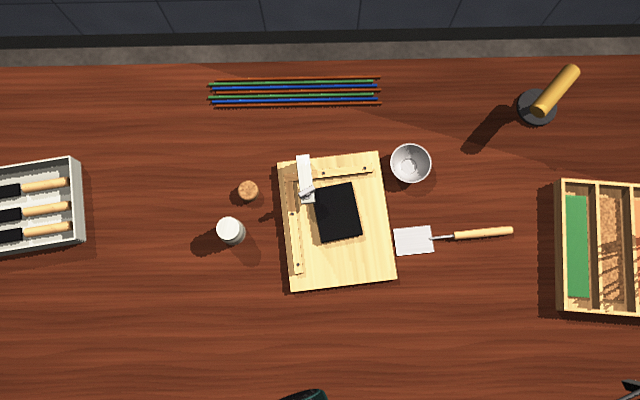

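View pics/scene0.png

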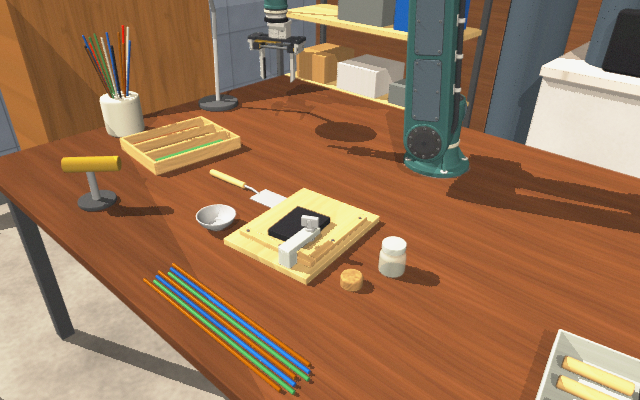

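The top view (up is +x, left is +y) shows the board with corners near (277,162), (379,151), (398,280) and (291,293). The dark pad is at (338,212) and turned the other way from the jig. The clamp arm and wing are at (305,190). The corner is up-left, and the jar and puck are to the left of the board. The scene view agrees. Next I fit the jig and pad poses.

```bash
cat >> h.py <<'E'
def fitrect(pts,dims,p0,sides):
    # pts Nx2 world; rect lo/hi in own frame; robust fit of pose to chosen sides
    from scipy.optimize import least_squares
    (x0,x1),(y0,y1)=dims
    def res(p):
        c,s=np.cos(p[2]),np.sin(p[2]); q=(pts-p[:2])@np.array([[c,-s],[s,c]])
        ds=[]
        if 'x-' in sides: ds.append(q[:,0]-x0)
        if 'x+' in sides: ds.append(q[:,0]-x1)
        if 'y-' in sides: ds.append(q[:,1]-y0)
        if 'y+' in sides: ds.append(q[:,1]-y1)
        ds=np.array(ds); return ds[np.abs(ds).argmin(0),np.arange(len(pts))]
    r=least_squares(res,p0,loss='cauchy',f_scale=.0015); return r.x,np.median(np.abs(res(r.x)))
def contour(mask,box):
    m=np.zeros_like(mask); a,b,c,d=box; m[b:d,a:c]=mask[b:d,a:c]
    cs,_=cv2.findContours(m.astype(np.uint8),cv2.RETR_EXTERNAL,cv2.CHAIN_APPROX_NONE)
    return max(cs,key=cv2.contourArea)[:,0].astype(float)
def tojig(j,P):
    c,s=np.cos(j[2]),np.sin(j[2]); return (np.atleast_2d(P)[:,:2]-j[:2])@np.array([[c,-s],[s,c]])
def fromjig(j,P):
    c,s=np.cos(j[2]),np.sin(j[2]); return np.atleast_2d(P)[:,:2]@np.array([[c,s],[-s,c]])+j[:2]
E
python3 - <<'E'
from h import *
s=snap('top'); im=s['pixels'].astype(int)
wood=(im[:,:,1]>140)&(im[:,:,2]>90)
ct=contour(wood,(262,130,405,305))
p=unproj(s,ct,.018)[:,:2]
j,e=fitrect(p,((-.16,.155),(-.14,.11)),[.584,-.018,.12],('x-','x+','y-','y+')); print('jig',np.round(j,4),e,len(p))
dark=im.sum(2)<110
ct=contour(dark,(300,170,375,255)); p=unproj(s,ct,.036)[:,:2]
q,e=fitrect(p,((-.065,.065),(-.05,.05)),[.6,-.036,.2],('x-','x+','y-','y+')); print('pad',np.round(q,4),e,len(p))
print('pad in jig',tojig(j,q[:2]),q[2]-j[2]); print('corners in jig',np.round(tojig(j,fromjig(q,[[.065,.05],[.065,-.05],[-.065,-.05],[-.065,.05]])),4))
print('clamp,corner',fromjig(j,[[.055,.045],[.1,.075]]))
cv2.imwrite('pics/crop.png',cv2.resize(s['pixels'][120:310,220:420,::-1],None,fx=3,fy=3,interpolation=cv2.INTER_CUBIC))
E
```

```text
jig [ 0.5832 -0.0178  0.1028] 0.0012756238388249713 480
pad [ 0.5958 -0.0352  0.2169] 0.0020827629874360966 178
pad in jig [[ 0.01072976 -0.01864344]] 0.11411256352577304
corners in jig [[ 0.0696  0.0384]
 [ 0.081  -0.0609]
 [-0.0482 -0.0757]
 [-0.0595  0.0236]]
clamp,corner [[0.63327845 0.03264757]
 [0.67496192 0.06710752]]
```

View pics/crop.png

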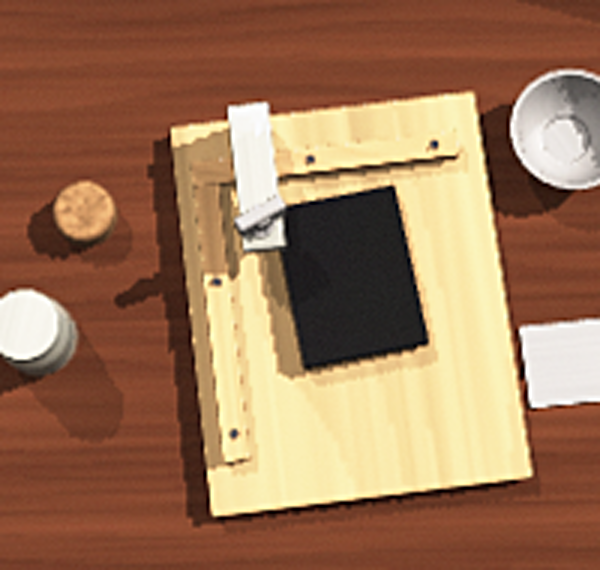

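```bash
cat >> h.py <<'E'
from scipy.spatial.transform import Rotation as Ro
def shift(pos,yaw=None,o=None):
    # tool-axes shift (mm) and turn (deg) from the present pose
    o=o or robot.get_obs(); R=Ro.from_euler('xyz',o['ee_rot']).as_matrix(); d=R.T@(np.array(pos)-o['tool_pos'])*1000
    y0=np.arctan2(R[1,0],R[0,0]); t=0 if yaw is None else -np.degrees(yaw-y0)
    return np.round(d,1),round(t,1)
E
python3 - <<'E'
from h import *
s=snap('top')
c=np.array([(172,127),(476,92),(533,478),(213,517)])/3+[219.7,119.7]
P=unproj(s,c,.018)[:,:2]; print(np.round(P,4))
C=np.array([[.155,.11],[.155,-.14],[-.16,-.14],[-.16,.11]])
a=P-P.mean(0);b=C-C.mean(0); th=np.arctan2((b[:,0]*a[:,1]-b[:,1]*a[:,0]).sum(),(a*b).sum()); j=np.r_[0,0,th]
j[:2]=P.mean(0)-fromjig(j,C.mean(0))[0]; print(j, np.round(fromjig(j,C)-P,4))
print(fromjig(j,[[.055,.045],[.1,.075]]))
print(shift([.5,-.15,.28],j[2]+np.pi/2))
E
```

```text
[[ 0.7257  0.1057]
 [ 0.7505 -0.1433]
 [ 0.4369 -0.1739]
 [ 0.4118  0.0741]]
[ 0.58223713 -0.01918381  0.09931272] [[-0.0001 -0.0001]
 [-0.0002  0.0002]
 [-0.     -0.0005]
 [ 0.0003  0.0003]]
[[0.63250439 0.03104767]
 [0.67430817 0.06536158]]
(array([ 406.8, -222.9,  -74.5]), np.float64(-73.6))
```

step_arm --pt "-1 50 -28 -9 -10" --pt "-1 100 -56 -18 -20" --pt "-1 150 -84 -28 -30" --pt "-1 200 -112 -37 -40" --pt "-1 250 -139 -46 -50" --pt "-1 305 -167 -56 -60" --pt "-1 355 -195 -65 -70" --pt "-1 407 -223 -74.5 -73.6" --pt "-1 407 -223 -74.5 -73.6"

```text
time: 2.22
tool_pos: [0.5021, -0.1468, 0.2805]
ee_rot: [3.14, -0.0, 1.677]
wrist_force: [-0.9, -0.4, -0.5]
width: 0.0077
```

```bash
python3 - <<'E'
from h import *
o=robot.get_obs(); print(o['time'],o['tool_pos'],o['ee_rot'],o['width'],o['wrist_force'])
s=snap('wrist','w1.png'); print(s['fov_y'],-np.array(s['R']).T@s['t'])
j=[.5822,-.0192,.0993]
for n,P in dict(corner=[.1,.075,.018],c2=[-.16,-.14,.018],c3=[.155,-.14,.018],c4=[-.16,.11,.018],clamp=[.055,.045,.066]).items():
    print(n,proj(s,np.r_[fromjig(j,P[:2])[0],P[2]]))
E
```

```text
2.225 [ 0.50209916 -0.14677061  0.28050468] [ 3.14019583e+00 -6.73806184e-05  1.67685894e+00] 0.0076638049534558965 [-0.86429413 -0.42886573 -0.51294559]
66.26732586526012 [ 0.49426717 -0.07958416  0.45938166]
corner [[466.42036828  28.97408996]]
c2 [[271.97733104 189.03290726]]
c3 [[486.25431077 190.50072975]]
c4 [[266.54400359  -2.93486716]]
clamp [[444.43941867  44.03550385]]
```

View pics/w1.png

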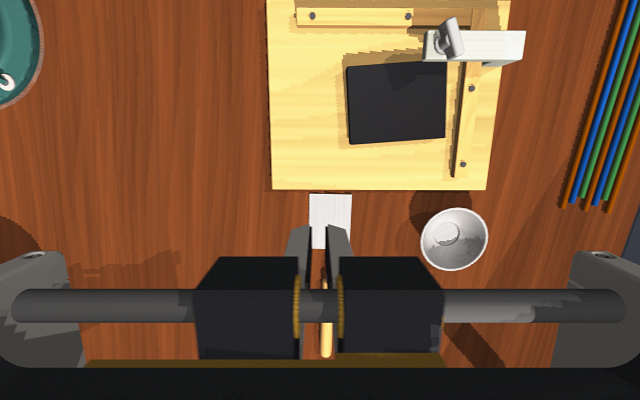

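The wrist view agrees with the jig fit: board corners are at (272,189) and (487,189). The pad's near edge runs from (352,144) to (445,136), and the wing at (450,38) stands roughly along jig y. I refine the pad pose and set the first push.

```bash
cat >> h.py <<'E'
J=np.array([.5822,-.0192,.0993])
def padfit(s,box,p0,thr=150):
    ct=contour(s['pixels'].astype(int).sum(2)<thr,box); p=unproj(s,ct,.036)[:,:2]
    q,e=fitrect(p,((-.065,.065),(-.05,.05)),p0,('x-','x+','y-')); return np.r_[tojig(J,q[:2])[0],q[2]-J[2]],e,len(p)
def jshift(x,y,z,yaw=np.pi/2):
    p=fromjig(J,[x,y])[0]; return shift([p[0],p[1],z],J[2]+yaw)
E
python3 - <<'E'
from h import *
s=snap('wrist'); print(padfit(s,(330,45,460,160),[.596,-.035,.21]))
print(jshift(.003,-.105,.15),jshift(.003,-.105,.024),jshift(.003,-.045,.024),jshift(.003,-.033,.024))
E
```

```text
(array([ 0.01066348, -0.01741128,  0.07373452]), np.float64(0.004602446923243065), 592)
(array([ 16.7,  97.7, 129.7]), np.float64(0.1)) (array([ 16.7,  97.8, 255.7]), np.float64(0.1)) (array([ 76.7,  97.9, 255.7]), np.float64(0.1)) (array([ 88.7,  97.9, 255.7]), np.float64(0.1))
```

step_arm --pt "-1 8 50 60 0" --pt "-1 17 98 110 0" --pt "-1 17 98 160 0" --pt "-1 17 98 205 0" --pt "-1 17 98 240 0" --pt "-1 17 98 255.5 0" --pt "-1 17 98 255.5 0" --pt "-1 22 98 255.5 0"

```text
time: 3.32
tool_pos: [0.5968, -0.1193, 0.0269]
ee_rot: [3.138, 0.002, 1.669]
wrist_force: [-0.1, 0.1, 0.8]
width: 0.0003
```

```bash
python3 - <<'E'
from h import *
o=robot.get_obs(); print(o['tool_pos'],tojig(J,o['tool_pos']),o['ee_rot'][2]-J[2],o['wrist_force'])
print(jshift(.003,-.033,.024))
E
```

```text
[ 0.59678347 -0.11934559  0.02686719] [[ 0.0045835  -0.10109801]] 1.5695434037639733 [-0.10816003  0.12174436  0.80749453]
(array([68.1, -1.7,  2.7]), np.float64(-0.1))
```

step_arm --pt "-1 8 0 2 0" --pt "-1 16 0 2 0" --pt "-1 22 0 2 0" --pt "-1 27 0 2 0" --pt "-1 32 0 2 0" --pt "-1 37 0 2 0" --pt "-1 42 0 2 0" --pt "-1 47 0 2 0" --pt "-1 52 0 2 0" --pt "-1 56 0 2 0" --pt "-1 60 0 2 0" --pt "-1 63 0 2 0" --pt "-1 66 0 2 0" --pt "-1 67 0 2 0"

```text
time: 5.08
tool_pos: [0.5903, -0.0534, 0.0226]
ee_rot: [3.138, 0.004, 1.67]
wrist_force: [4.1, -8.5, -2.2]
width: 0.0003
```

```bash
python3 - <<'E'
from h import *
o=robot.get_obs(); print(tojig(J,o['tool_pos']),o['wrist_force'])
s=snap('wrist','w2.png')
E
```

```text
[[ 0.00467697 -0.03484219]] [ 4.13843504 -8.50158192 -2.24922524]
```

View pics/w2.png

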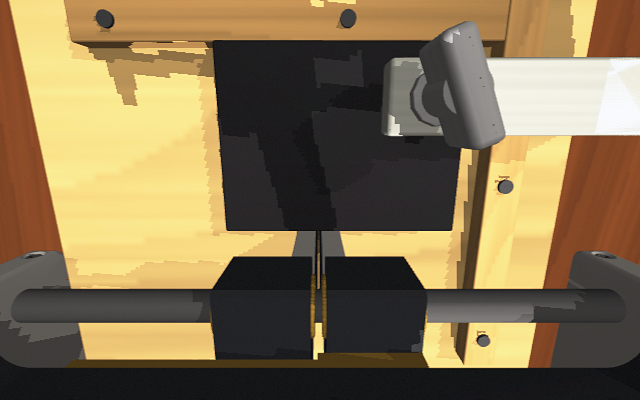

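The wrist view shows the pad's far edge flush on the y-fence along row 42, and a gap of about 30 px to the x-fence (pad edge 455–460, fence about 490). The force is about 9 N. Next I go round to the -x edge and push.

step_arm --pt "-1 -12 0 -1.5 0" --pt "-1 -12 -40 -1.5 0" --pt "-1 -12 -85 -1.5 0" --pt "-1 10 -86 -1.5 0" --pt "-1 40 -86 -1.5 0" --pt "-1 64 -86 -1.5 0" --pt "-1 64 -84 -1.5 0" --pt "-1 64 -76 -1.5 0" --pt "-1 64 -71 -1.5 0" --pt "-1 64 -66 -1.5 0" --pt "-1 64 -61 -1.5 0" --pt "-1 64 -56 -1.5 0" --pt "-1 64 -52 -1.5 0" --pt "-1 64 -50 -1.5 0" --pt "-1 64 -49 -1.5 0"

```text
time: 7.0
tool_pos: [0.5335, 0.0071, 0.0237]
ee_rot: [-3.141, 0.0, 1.67]
wrist_force: [-2.6, -2.5, -0.4]
width: 0.0005
```

```bash
python3 - <<'E'
from h import *
o=robot.get_obs(); print(tojig(J,o['tool_pos']),o['tool_pos'][2],o['wrist_force'])
E
```

```text
[[-0.04586037  0.03102191]] 0.023667991500750395 [-2.63713598 -2.48943944 -0.35913987]
```

step_arm --pt "-1 0 1.5 0 0" --pt "-1 0 3 0 0" --pt "-1 0 4.5 0 0" --pt "-1 0 4.5 0 0"

```text
time: 7.5
tool_pos: [0.5364, 0.0078, 0.0238]
ee_rot: [-3.137, -0.0, 1.671]
wrist_force: [-6.9, -2.0, 2.9]
width: 0.0009
```

```bash
python3 - <<'E'
from h import *
o=robot.get_obs(); print(tojig(J,o['tool_pos']),o['tool_pos'][2],o['wrist_force'])
E
```

```text
[[-0.04285336  0.03140422]] 0.02383122687605591 [-6.94094231 -1.96194372  2.88969378]
```

step_arm --pt "-1 0 1 0 0" --pt "-1 0 2 0 0" --pt "-1 0 2 0 0"

```text
time: 7.88
tool_pos: [0.5365, 0.0078, 0.0238]
ee_rot: [-3.133, -0.0, 1.671]
wrist_force: [-11.4, -1.6, 6.4]
width: 0.0005
```

```bash
python3 - <<'E'
from h import *
o=robot.get_obs(); print(tojig(J,o['tool_pos']),o['tool_pos'][2],o['wrist_force'])
s=snap('wrist','w3.png')
E
```

```text
[[-0.04282818  0.03142027]] 0.02380468309969087 [-11.4061883   -1.62018864   6.40711259]
```

View pics/w3.png

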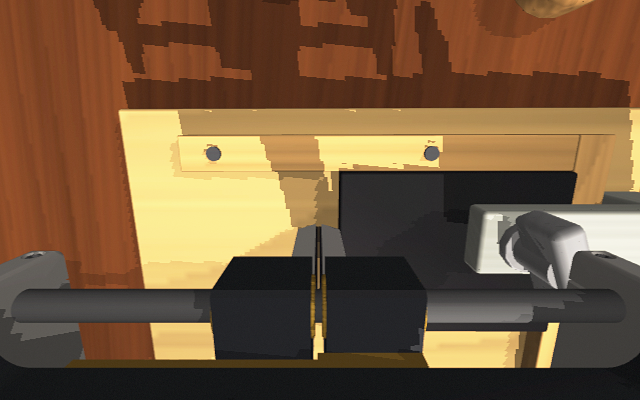

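step_arm --pt "-1 0 -12 0 0" --pt "-1 -45 -14 0 0" --pt "-1 -88 -14 0 0" --pt "-1 -88 30 0 0" --pt "-1 -88 68 0 0" --pt "-1 -84 70 0 0" --pt "-1 -76 70 0 0" --pt "-1 -72 70 0 0" --pt "-1 -69 70 0 0" --pt "-1 -67 70 0 0" --pt "-1 -66 70 0 0" --pt "-1 -65 70 0 0" --pt "-1 -64 70 0 0" --pt "-1 -64 70 0 0"

```text
time: 9.68
tool_pos: [0.6163, -0.0506, 0.0241]
ee_rot: [-3.142, 0.003, 1.67]
wrist_force: [-0.6, -4.7, 0.3]
width: 0.0007
```

```bash
python3 - <<'E'
from h import *
o=robot.get_obs(); print(o['time'],tojig(J,o['tool_pos']),o['tool_pos'][2],o['wrist_force'])
E
```

```text
9.675 [[ 0.03077593 -0.03461274]] 0.024147177547526065 [-0.61004362 -4.68126748  0.31062619]
```

step_arm --pt "-1 1 0 0 0" --pt "-1 2 0 0 0" --pt "-1 2 0 0 0"

```text
time: 10.05
tool_pos: [0.6163, -0.0505, 0.0242]
ee_rot: [3.142, 0.006, 1.669]
wrist_force: [0.3, -8.3, -1.0]
width: 0.0007
```

step_arm --pt "-1 -14 0 0 0" --pt "-1 -30 0 -30 0" --pt "-1 -50 0 -80 0" --pt "0 -60 0 -130 0" --pt "0.2 -60 0 -170 0" --pt "0.2 -60 0 -170 0"

```text
time: 10.8
tool_pos: [0.6242, -0.1069, 0.1991]
ee_rot: [3.132, 0.002, 1.67]
wrist_force: [-0.5, -0.8, -0.3]
width: 0.0271
```

```bash
python3 - <<'E'
from h import *
o=robot.get_obs(); print(o['time'],tojig(J,o['tool_pos']),o['tool_pos'],o['wrist_force'],o['width'])
s=snap('wrist','w4.png')
w=lambda P:proj(s,np.c_[fromjig(J,np.array(P)[:,:2]),np.array(P)[:,2]]).round(1).tolist()
print('flush pad top corners',w([[-.03,-.025,.036],[.1,-.025,.036],[.1,.075,.036],[-.03,.075,.036]]))
print('clamp',w([[.055,.045,.066]]),'arm end',w([[.035,.029,.066],[.035,.061,.066]]))
print('fence x top edge',w([[.1,-.12,.032],[.1,-.12,.018],[.1,-.025,.032],[-.12,.075,.032]]))
for l in('pad','clamp','wing','corner','jig'): print(l,[(tojig(J,q['position']).round(4),q['position'][2].round(3),round(q['p'],2)) for q in models.pinpoint(s,l)[:1]])
E
```

```text
10.8 [[ 0.03306978 -0.09147718]] [ 0.62417563 -0.10694812  0.19905338] [-0.54584099 -0.81461875 -0.3051456 ] 0.02705992206391102
flush pad top corners [[259.0, 128.0], [378.8, 128.1], [383.4, 26.5], [254.6, 26.0]]
clamp [[340.8, 51.5]] arm end [[319.4, 69.8], [319.5, 32.7]]
fence x top edge [[374.3, 211.3], [372.1, 208.3], [378.0, 128.1], [166.7, 27.0]]Traceback (most recent call last):
  File "<stdin>", line 8, in <module>
AttributeError: 'float' object has no attribute 'round'
```

View pics/w4.png

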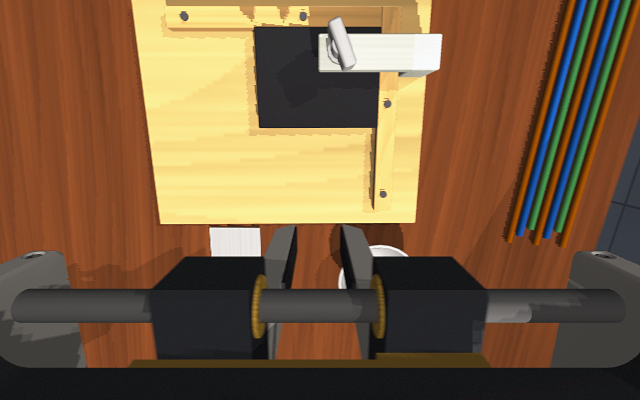

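The wrist view shows pad corners at (260,127), (378,127) and (255,26). Predictions for a flush pad are (259,128), (379,128) and (255,26), so it is flush and square. The wing runs from (333,20) to (350,68), so the screw is at about 1.23. I now go to grip it.

```bash
python3 - <<'E'
from h import *
s=snap('wrist'); im=cv2.resize(s['pixels'][0:110,270:450,::-1],None,fx=4,fy=4,interpolation=cv2.INTER_CUBIC).copy()
for l in('pad','clamp','wing'): print(l,[(tojig(J,q['position']).round(4),round(float(q['position'][2]),3),round(q['p'],2)) for q in models.pinpoint(s,l)[:1]])
for v,col in((1.23,(0,0,255)),(1.4,(0,255,0))):
    c,sn=np.cos(-v),np.sin(-v); B=np.array([[.02,.006],[.02,-.006],[-.02,-.006],[-.02,.006]])@np.array([[c,sn],[-sn,c]])+[.055,.045]
    uv=(proj(s,np.c_[fromjig(J,B),np.full(4,.1)])-[270,0]+.5)*4
    cv2.polylines(im,[uv.astype(np.int32)],True,col,1)
cv2.imwrite('pics/w5.png',im)
print(jshift(.055,.045,.14,np.pi-1.23),jshift(.055,.045,.072,np.pi-1.23))
E
```

```text
pad [(array([[0.0314, 0.0233]]), 0.016, 0.55)]
clamp [(array([[0.0554, 0.0469]]), 0.068, 0.77)]
wing [(array([[0.053 , 0.0476]]), 0.072, 0.89)]
(array([135.2,  25.3,  51.5]), np.float64(-19.5)) (array([135. ,  25.6, 119.5]), np.float64(-19.5))
```

View pics/w5.png

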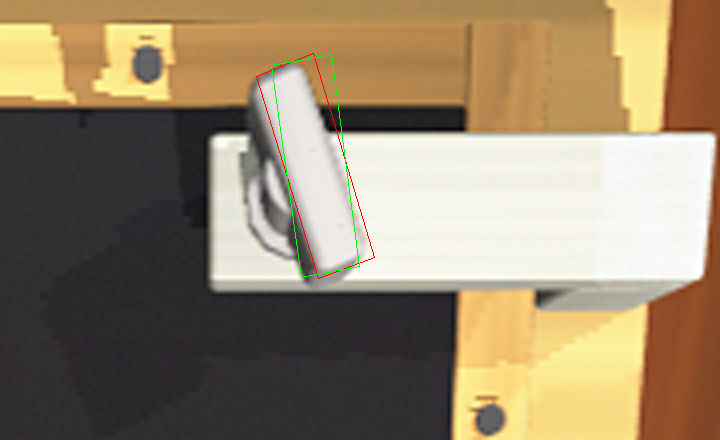

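The overlay at 1.23 (red) matches the wing direction, and the wing sits about 1 mm toward -x of the prediction.

step_arm --pt "0 45 8 0 -7" --pt "0 95 17 10 -14" --pt "0 135 24.5 30 -19.5" --pt "0 135 24.5 50 -19.5" --pt "0 135 24.5 75 -19.5" --pt "0 135 24.5 100 -19.5" --pt "0 135 24.5 119 -19.5" --pt "0 135 24.5 119 -19.5"

```text
time: 12.1
tool_pos: [0.6311, 0.0304, 0.072]
ee_rot: [-3.137, -0.003, 2.011]
wrist_force: [-0.2, 0.1, 0.3]
width: 0.0466
```

```bash
python3 - <<'E'
from h import *
o=robot.get_obs(); print(o['time'],tojig(J,o['tool_pos']),o['tool_pos'],o['ee_rot'][2]-J[2],o['wrist_force'],o['width'])
E
```

```text
12.1 [[0.05356353 0.04447232]] [0.63109082 0.03036336 0.07198393] 1.9114263023572033 [-0.16539456  0.06080647  0.28033121] 0.04657599846509874
```

Close on the wing.

step_arm --pt "-1 0 0 0 0" --pt "-1 0 0 0 0" --pt "-1 0 0 0 0" --pt "-1 0 0 0 0" --pt "-1 0 0 0 0" --pt "-1 0 0 0 0"

```text
time: 12.85
tool_pos: [0.6324, 0.0298, 0.0758]
ee_rot: [-3.141, 0.001, 2.01]
wrist_force: [-4.7, -1.5, 4.7]
width: 0.0116
```

```bash
python3 - <<'E'
from h import *
o=robot.get_obs(); print(o['time'],tojig(J,o['tool_pos']),o['ee_rot'][2]-J[2],o['wrist_force'],o['wrist_torque'],o['width'])
E
```

```text
12.85 [[0.05485563 0.0437625 ]] 1.9111593497283317 [-4.682198   -1.51193078  4.69245422] [-0.33588336  0.73905623 -0.00607734] 0.011565876129821686
```

Gripped at 11.6 mm. Turn clockwise.

step_arm --pt "-1 0 0 -2 3" --pt "-1 0 0 -2 10" --pt "-1 0 0 -2 17" --pt "-1 0 0 -2 24" --pt "-1 0 0 -2 31" --pt "-1 0 0 -2 38" --pt "-1 0 0 -2 45" --pt "-1 0 0 -2 52" --pt "-1 0 0 -2 59" --pt "-1 0 0 -2 66" --pt "-1 0 0 -2 73" --pt "-1 0 0 -2 80" --pt "-1 0 0 -2 87" --pt "-1 0 0 -2 94" --pt "-1 0 0 -2 100" --pt "-1 0 0 -2 104" --pt "-1 0 0 -2 104"

```text
time: 14.98
tool_pos: [0.6308, 0.0307, 0.0758]
ee_rot: [-3.14, 0.005, 0.196]
wrist_force: [-6.4, -0.7, 1.5]
width: 0.0118
```

```bash
python3 - <<'E'
from h import *
o=robot.get_obs(); print(o['time'],tojig(J,o['tool_pos']),o['tool_pos'][2],'screw~',np.pi-(o['ee_rot'][2]-J[2]),o['wrist_force'],o['wrist_torque'],o['width'],o['joint_positions'])
s=snap('wrist','w6.png')
E
```

```text
14.975 [[0.05328771 0.04481041]] 0.07577741257584503 screw~ 3.045363518722294 [-6.3626391  -0.73192182  1.54918942] [-0.018345    0.96611276  0.04093357] 0.011848161670951407 [-4.14073777e-02  3.26483774e-01  1.34714771e+00  4.52052193e-04
  1.47323944e+00  1.33381881e+00]
```

View pics/w6.png

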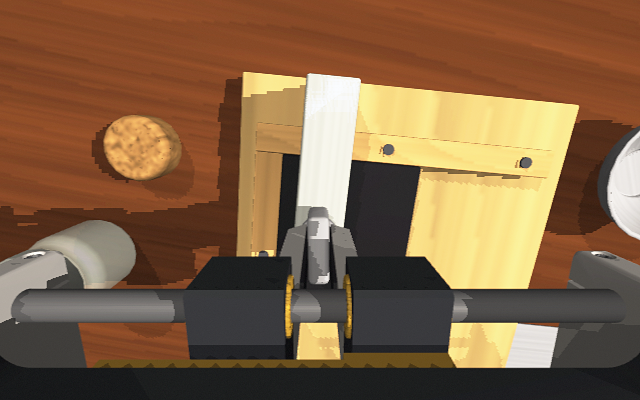

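The wing, gripped at about (319,245), now lies along the tool and nearly along the arm. The pad is still flush along the far fence. I continue to the stop and watch the torque.

step_arm --pt "-1 0 0 0 3" --pt "-1 0 0 0 6" --pt "-1 0 0 0 9" --pt "-1 0 0 0 9"

```text
time: 15.52
tool_pos: [0.6308, 0.0309, 0.0758]
ee_rot: [-3.14, 0.005, 0.039]
wrist_force: [-6.6, -0.8, 2.0]
width: 0.0117
```

```bash
cat > st.py <<'E'
from h import *
o=robot.get_obs(); y=o['ee_rot'][2]-J[2]; print(round(o['time'],2),tojig(J,o['tool_pos']).round(4),'z',o['tool_pos'][2].round(4),'screw~',round(np.pi-y,3),'F',o['wrist_force'].round(1),'T',o['wrist_torque'].round(3),'w',round(o['width'],4),'j6',o['joint_positions'][5].round(3),'tau6',o['joint_torque'][5].round(3))
E
python3 st.py
```

```text
15.53 [[0.0533 0.045 ]] z 0.0758 screw~ 3.202 F [-6.6 -0.8  2. ] T [ 0.013  0.974 -0.023] w 0.0117 j6 1.491 tau6 0.08
```

step_arm --pt "-1 0 0 0 2" --pt "-1 0 0 0 4" --pt "-1 0 0 0 4"

```text
time: 15.9
tool_pos: [0.6308, 0.0308, 0.0758]
ee_rot: [-3.141, 0.005, -0.03]
wrist_force: [-5.1, -0.1, 2.0]
width: 0.0127
```

```bash
python3 st.py
```

```text
15.9 [[0.0533 0.045 ]] z 0.0758 screw~ 3.271 F [-5.1 -0.1  2. ] T [0.036 0.926 0.49 ] w 0.0127 j6 1.559 tau6 0.57
```

Torque rose from 0 to 0.49 N m at a tool reading of about 3.2–3.27, so the screw is at its stop. Now I back off to 1.63, which is 94–95° counter-clockwise.

step_arm --pt "-1 0 0 0 0" --pt "-1 0 0 0 -4" --pt "-1 0 0 0 -11" --pt "-1 0 0 0 -18" --pt "-1 0 0 0 -25" --pt "-1 0 0 0 -32" --pt "-1 0 0 0 -39" --pt "-1 0 0 0 -46" --pt "-1 0 0 0 -53" --pt "-1 0 0 0 -60" --pt "-1 0 0 0 -67" --pt "-1 0 0 0 -74" --pt "-1 0 0 0 -81" --pt "-1 0 0 0 -87" --pt "-1 0 0 0 -92" --pt "-1 0 0 0 -94.5" --pt "-1 0 0 0 -94.5" --pt "-1 0 0 0 -94.5" --pt "-1 0 0 0 -94.5" --pt "-1 0 0 0 -94.5"

```text
time: 18.4
tool_pos: [0.6319, 0.0299, 0.0758]
ee_rot: [-3.139, 0.001, 1.618]
wrist_force: [-3.7, -2.7, -3.7]
width: 0.0117
```

```bash
python3 st.py; python3 - <<'E'
from h import *
s=snap('wrist','w7.png'); t=snap('top')
w=lambda s,P:proj(s,np.c_[fromjig(J,np.array(P)[:,:2]),np.array(P)[:,2]]).round(1).tolist()
for q in(s,t): print('flush pad corners',w(q,[[-.03,-.025,.036],[.1,-.025,.036],[.1,.075,.036],[-.03,.075,.036]]))
E
```

```text
18.4 [[0.0544 0.0439]] z 0.0758 screw~ 1.623 F [-3.7 -2.7 -3.7] T [-0.695  0.667  0.007] w 0.0117 j6 -0.089 tau6 0.04
flush pad corners [[218.2, 307.7], [380.6, 300.4], [380.0, 176.0], [200.6, 185.2]]
flush pad corners [[341.7, 228.7], [334.8, 175.3], [293.2, 180.1], [299.1, 233.7]]
```

View pics/w7.png

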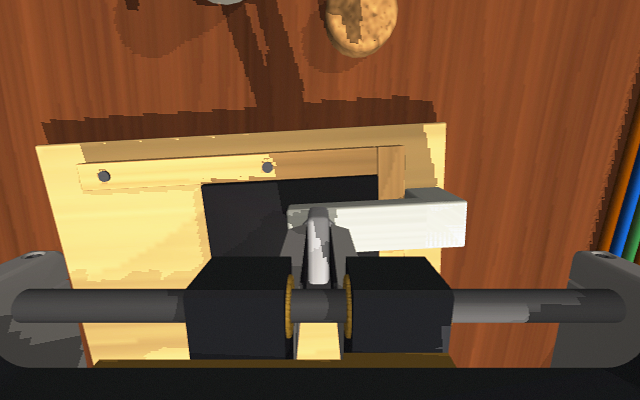

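The pad corners at (203,184) and (380,175) match the flush predictions of (201,185) and (380,176). The wing is held at (318,250) and the screw reads about 1.62. Handing in.

```bash
python3 -c "
from h import *
print(robot.get_obs()['qvel'].round(4)); print(robot.close_job())"
```

```text
[ 0.0005 -0.0007  0.001   0.0006  0.0001 -0.0009]
the job is handed in; nothing more can be done
None
```

I finished all three steps and handed the job in at about 18.5 s. It reports no verdict, so the checks below are mine.

**Pad:** I pushed it with closed fingers on the -y edge, then the -x edge, then -y again. Each push ended with the force rising against the fence while the fingers stayed put. In the wrist pictures its visible corners match the flush position to within about 2 pixels, roughly 1–2 mm. After the screw work I could see only the two corners on the far fence; they still matched, so it was still square.

**Screw:** I gripped the wing at about 1.23 rad and turned it clockwise. The torque jumped from near 0 to 0.49 N m at a tool reading of 3.20 to 3.27, so it was seated. I then backed it off to about 1.62, against a target of 1.63. That value comes from the tool's yaw; the screw itself has no direct reading.

**At hand-in:** The wing was still gripped with the jaws at 11.7 mm, and the joints were at rest. I never moved near the bystanders, but I did not measure their positions again.

**What disagreed:**
- **Tool height:** the fingers stood about 4 mm higher than commanded once closed on the wing. The overlap was still ample.
- **Sideways force:** a few newtons remained on the wrist, probably because the grip was about 1 mm off the screw axis.

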